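Stand the tall vial in the hotplate's heating block

TASK

Take the tall capped amber vial from the bench and stand it upright in the wide bore of the aluminium heating block on the hotplate. It is glass: lower it all the way to the bottom of the bore before letting go, do not drop it in. Leave the short vial and the wide jar standing where they are.

Things in the scene. Friction and masses are not known exactly. Their poses are not given: they have to be found in the camera images.
- tall_vial: the tall vial: amber glass cylinder 32 mm in diameter and 120 mm tall overall, of one width from foot to top, the top 22 mm being a black cap; about 0.12 kg; starts standing upright on the bench. Origin at the centre of its underside, z up along the vial.
- bore (a point): centre of the floor of the wide bore, 105 mm above the bench: a round hole 52 mm wide, 40 mm deep, open upward, in an aluminium block 90 x 120 x 50 mm (top at 145 mm) fixed on a blue hotplate, left or right of the vials; the block also has a 13 mm thermometer well. z up. Across from it is a like hotplate with an open glass vessel and clamp rod up to 206 mm high. Both are fixed.
- short_vial: bystander: amber glass vial with a black cap, 32 mm in diameter but only 60 mm tall, standing on the bench. Origin at the centre of its underside, z up.
- wide_jar: bystander: amber glass jar with a black cap, 60 mm in diameter and 65 mm tall, standing on the bench. Origin at the centre of its underside, z up.

How it is judged:
By the outcome, as a careful person would: the job done as asked, in the order asked, and still so for the second after the job is handed in, with the robot touching nothing.
It also fails if it takes over 42 s, if anything falls off the work surface, if the arm or the gripper's body presses on something with over 40 N, if the wrist force passes 120 N, or if a joint passes its speed limit or range.

ROBOT

A 6-joint arm with a two-finger parallel gripper is mounted at the origin on the work surface. World frame = base frame: x ahead of the robot, y to its left, z up, the work surface at z = 0. Lengths are in mm, angles in rad, forces in N, time in s.
With the tool pointing down it reaches from about 400 to 925 mm from the base axis. Payload 12.5 kg.
Tool frame: the origin (TCP) lies on the front face of the gripper's body, between the roots of the fingers; the fingertips stand 78 mm ahead of it and the grasp point (between the pads) lies 59 mm ahead of it (env.nose_length is the distance from the TCP to the fingertips, in mm); z points along the fingers, y is the line along which they close (so a half turn about z gives the same grasp; the last joint's range is limited). The gripper opens to 95 mm and grips with 3 to 60 N. Pads are 20 mm wide; open, the fingers measure 119 mm over their backs; the gripper's body (75 mm by 180 mm) begins 59 mm behind the grasp point.
Start: joints at [-1.221, 0.491, 1.559, -0, 1.092, -0.106], TCP at [275.135, -561.194, 292.261] pointing down, gripper open.
Joint ranges: [-3.1, 3.1], [-0.84, 2.19], [0.05, 2.79], [-1.13, 4.28], [0.06, 2.93], [-2.69, 2.69]. Speed limits (rad/s): [2.22, 2.22, 2.79, 3.14, 3.14, 3.14].

INTERFACE

Orientations are given as [roll, pitch, yaw] about the fixed x, y, z axes, in that order (R = Rz(yaw) Ry(pitch) Rx(roll)).
In Python, from cell import env gives the robot as it stands.
- The arm moves only by the tool jog_arm, never from a script. Its argument "motion" is a list of rows, each a list of 7 numbers: the turn, a rotation vector about the tool's x, y, z in degrees, then the shift along the tool's x, y, z in mm, then the finger opening in mm, from 0 to 95.1. In form: [[wx, wy, wz, x, y, z, hand], ...]. A call has 1 to 10 rows; each row shifts and turns the commanded pose from where the row before left it, along the tool's axes as they then stand; what a row does not reach is not made up. A row lasts 1/8 s, in which the tool goes at most 62.5 mm and 10.7 degrees, less where a joint would pass 70% of its speed; a pose out of reach is approached as far as the arm can. A call is refused whole if a number of a shift passes 62.5 or a number of a turn 10.7, either way. A call with a gripper value outside its range is refused whole. The fingers move at their own pace and stop on an object; the grip force is fixed at half the most. Time passes only in rows, so rows that do not move let the fingers close. It gives the time, the measured TCP pose, the force, the opening and the grip force at its end, in the units of the state.
- env.state(): the state, without advancing time (a new reading comes with each control period).
- env.read_camera(name): name is "side" or "top" or "wrist"; returns a dict with "color" (400x640x3 uint8, red, green, blue), "z_map" (400x640 float32, mm along the optical axis (not along the pixel's ray), 0 where there is no reading), "camera_matrix" (3x3 intrinsics, pixels), "world_to_cam" (4x4, takes a point from world to camera coordinates). Camera axes: x right, y up, looking along -z (the intrinsics and any distortion apply to the point x, -y, -z); pixel columns grow to the right and rows downward; lengths in mm; the calibration is good to about 2 mm. A picture is of the moment at which its call begins.
- env.job_done(): hands the job in; it is judged then, once.
Trained networks look in the newest picture that a camera, given by its name, has taken for a name from the list of things; names that differ only in an ending like _2 or _b are one class to them, and where a whole thing is asked for, a point or a joint stands for the part that bears it (a point fixed in the world has none). Each returns a list of dicts, best first, with "score" (0 to 1); they miss things now and then, are a little off and sometimes report something else, mostly with a low value. They report only what shows in the picture. A call takes as long as a camera call.
- env.recognise(camera, thing): "location" ([column, row] in pixels, amid what is visible of it).
The state is a dict: "t": time; "joints": joint angles; "qvel": joint speeds; "tau": joint torques, N m; "eef_pos": TCP position; "tcp_rot": TCP orientation; "ft_force": force on the tool from outside, world axes, zero at the start; "moment": the same for the moment, N m; "opening": opening from 0.0 (shut) to 1.0 (fully open); "grip_force": force on a finger pad.
Only numpy, scipy, OpenCV 4.12 (cv2) and the standard library are available. Lean on these libraries where they do the work, as an engineer would, in place of code of your own. Each camera call takes 0.05 s, during which the arm holds its last target. There are 200 camera calls.

## Working session

There is one attempt and no reset: what is moved stays moved. The work goes in short steps, Python scripts to look and compute and a tool call to move; the robot and the scene stay as the last step left them, time stands still between calls to the robot, and variables do not carry over. Pictures are saved under pics/ and viewed, at most 10 in all, crops included, and the job is handed in when it is done.

Besides the shell and the picture viewer there is one more tool, called after "Call:" by a JSON object that holds its "op" and its "data". jog_arm: Moves the arm, as the interface text tells. Its arguments: {"type":"object","properties":{"motion":{"type":"array"}},"required":["motion"]}

```bash
mkdir -p pics; cat > h.py <<'E'
import numpy as np, cv2
from cell import env
def deproj(im,u,v,z=None):
    K=im["camera_matrix"]; z=im["z_map"][int(v),int(u)] if z is None else z
    p=np.array([(u-K[0,2])/K[0,0]*z,-(v-K[1,2])/K[1,1]*z,-z,1.0])
    return (np.linalg.inv(im["world_to_cam"])@p)[:3]
def cloud(im):
    K=im["camera_matrix"]; z=im["z_map"].astype(float); v,u=np.mgrid[:400,:640]
    P=np.stack([(u-K[0,2])/K[0,0]*z,-(v-K[1,2])/K[1,1]*z,-z,np.ones_like(z)],-1)
    return (P@np.linalg.inv(im["world_to_cam"]).T)[...,:3]
E
python3 - <<'E'
from h import *
ims={n:env.read_camera(n) for n in("top","side")}
cv2.imwrite("pics/a.png",cv2.resize(np.vstack([ims[n]["color"][...,::-1] for n in ims]),(480,600)) )
for n in ims:
    cv2.imwrite(f"pics/{n}.png",ims[n]["color"][...,::-1])
    print(n,np.linalg.inv(ims[n]["world_to_cam"]).round(2).tolist(),ims[n]["camera_matrix"].tolist())
    for t in("tall_vial","bore","short_vial","wide_jar"):
        for r in env.recognise(n,t)[:2]: print(t,r,deproj(ims[n],*r["location"]).round(1))
s=env.state(); print(s)
E
```

```text
top [[-0.01, 1.0, -0.08, 472.3], [-1.0, -0.01, -0.02, 17.03], [-0.02, 0.08, 1.0, 1048.43], [0.0, 0.0, 0.0, 1.0]] [[437.07727017210755, 0.0, 318.77349991168035], [0.0, 437.07727017210755, 200.35033164514792], [0.0, 0.0, 1.0]]
tall_vial {'location': [293.9, 240.6], 'score': 0.46} [463.2  85.5 122.6]
bore {'location': [201.9, 244.8], 'score': 0.75} [456.4 273.3 148.3]
bore {'location': [296.2, 238.1], 'score': 0.16} [468.4  80.8 120.4]
short_vial {'location': [326.4, 154.5], 'score': 0.59} [657.  15.  66.]
wide_jar {'location': [360.5, 245.4], 'score': 0.86} [450.7 -59.1  66.3]
side [[-0.87, 0.36, -0.33, 208.74], [-0.49, -0.65, 0.59, 637.25], [-0.0, 0.67, 0.74, 876.27], [0.0, 0.0, 0.0, 1.0]] [[496.8585812310987, 0.0, 327.073355826266], [0.0, 496.8585812310987, 204.42286196435046], [0.0, 0.0, 1.0]]
tall_vial {'location': [348.8, 253.5], 'score': 0.95} [459.5 103.4  82.7]
bore {'location': [301.5, 349.8], 'score': 0.59} [424.8 338.6 122. ]
short_vial {'location': [285.9, 208.3], 'score': 0.69} [651.2  37.1  47.7]
wide_jar {'location': [384.2, 216.0], 'score': 0.76} [444.8 -35.2  64.2]
{'t': 0.5, 'joints': array([-1.22059310e+00,  4.90932440e-01,  1.55894419e+00, -8.23063922e-07,
        1.09168268e+00, -1.05597094e-01]), 'qvel': array([ 0.00191589, -0.00044926,  0.00011481,  0.0001221 , -0.00190766,
        0.00201543]), 'tau': array([-5.36231055e-04, -6.12051344e+01, -2.58289629e+01,  6.93004089e-02,
        4.47188364e-02, -1.76238689e-05]), 'eef_pos': array([ 275.13443675, -561.1806555 ,  292.22553918]), 'tcp_rot': array([3.14155958e+00, 4.24051446e-06, 4.55800702e-01]), 'ft_force': array([-0.00565812,  0.15825131, -0.42775722]), 'moment': array([0.01248237, 0.01025486, 0.02203072]), 'grip_force': 0.0, 'opening': 1.0038252303821873}
```

View pics/top.png

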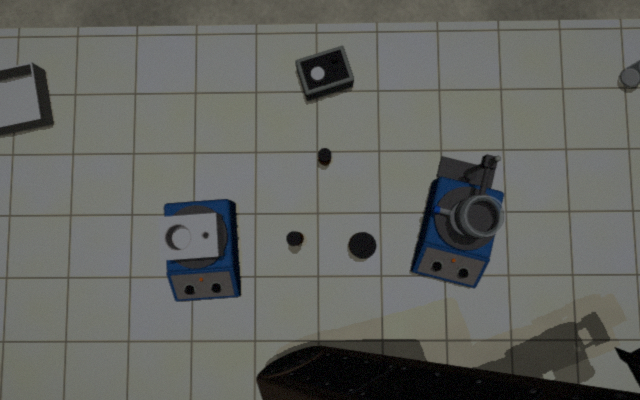

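View pics/side.png

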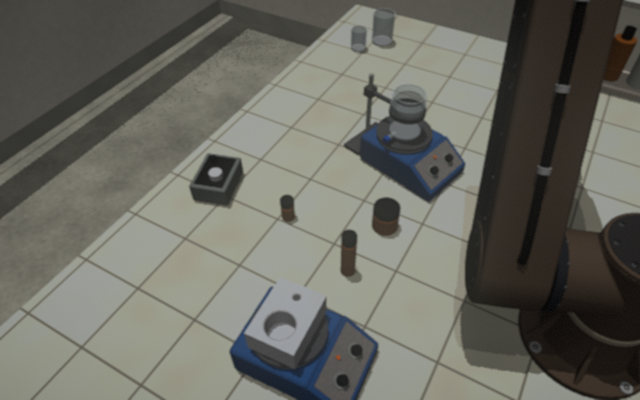

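The top view shows the tall vial's cap at (294,238), the bore at (179,237) and the well at (206,235). In the side view the cap is at (349,239) and the bore at (281,325). The glass vessel stands at (480,212) in the top view, between the arm and the vial.

```bash
cat > m.py <<'E'
from h import *
def circ(P):
    A=np.c_[2*P,np.ones(len(P))]; s=np.linalg.lstsq(A,(P**2).sum(1),rcond=None)[0]
    return s[:2].round(1),np.sqrt(s[2]+s[0]**2+s[1]**2).round(1)
if __name__=="__main__":
  for n,c,b in(("top",(294,238),(179,237)),("side",(349,240),(281,325))):
    im=env.read_camera(n); C=cloud(im); P=C.reshape(-1,3)
    q=P[(np.hypot(P[:,0]-462,P[:,1]-85)<45)&(P[:,2]>20)]
    zt=np.percentile(q[:,2],97); t=q[q[:,2]>zt-5]
    print(n,"vial top",zt.round(1),"mean",t.mean(0).round(1),"enclosing",[np.round(x,1) for x in cv2.minEnclosingCircle(t[:,:2].astype(np.float32))],len(t))
    w=C[b[1]-25:b[1]+26,b[0]-35:b[0]+36].reshape(-1,3)
    for pt in (b,):
        print(" bore px pt",C[pt[1],pt[0]].round(1))
    top=np.median(w[(w[:,2]>138)&(w[:,2]<153),2]); print(" block top",top, "floor", np.median(w[(w[:,2]>98)&(w[:,2]<115),2]))
    # hole rim: non-top pixels connected to b, contour cast to plane z=top
    hole=((C[...,2]<top-5)|(im["z_map"]==0)).astype(np.uint8)
    _,L=cv2.connectedComponents(hole,connectivity=4); m=(L==L[b[1],b[0]]).astype(np.uint8); print(" area",m.sum())
    k=max(cv2.findContours(m,0,1)[0],key=len)[:,0].astype(float)
    K=im["camera_matrix"]; T=np.linalg.inv(im["world_to_cam"]); o=T[:3,3]
    d=np.c_[(k[:,0]-K[0,2])/K[0,0],-(k[:,1]-K[1,2])/K[1,1],-np.ones(len(k))]@T[:3,:3].T
    X=o+d*((top-o[2])/d[:,2])[:,None]; print(" rim circle",circ(X[:,:2]), X.min(0).round(0),X.max(0).round(0))
    # block top extents
    tp=P[(abs(P[:,2]-top)<4)&(np.hypot(P[:,0]-456,P[:,1]-300)<110)]
    print(" block rect",cv2.minAreaRect(tp[:,:2].astype(np.float32)))
E
python3 m.py
```

```text
top vial top 124.3 mean [468.2  87.7 121.8] enclosing [array([468. ,  87.9]), np.float64(15.6)] 151
 bore px pt [472.8 334.2 109.2]
 block top 146.4365191560836 floor 106.44310935666613
 area 477
 rim circle (array([472.5, 324.7]), np.float64(24.6)) [448. 301. 146.] [498. 351. 146.]
 block rect ((474.086669921875, 304.03448486328125), (90.04890441894531, 121.96430969238281), 3.65073823928833)
side vial top 121.8 mean [466.2  90.9 120.1] enclosing [array([466.7,  90.2]), np.float64(16.3)] 176
 bore px pt [484.  310.  104.8]
 block top 145.2651308616003 floor 106.1114718937464
 area 678
 rim circle (array([470.4, 328.4]), np.float64(24.3)) [445. 303. 145.] [496. 353. 145.]
 block rect ((472.8568420410156, 305.08612060546875), (91.27633666992188, 122.19499969482422), 3.8691792488098145)
```

The two views agree: the vial is at about (467, 89) with its top at about 121, the block top is at about 146, and the bore is at about (471.5, 326.5). First I go up, then across above the vessel.

Call:
{"op": "jog_arm", "data": {"motion": [[0,0,0,0,0,-50,95],[0,0,0,0,0,-50,95],[0,0,0,27,-29.4,0,95],[0,0,0,27,-29.4,0,95],[0,0,0,27,-29.4,0,95],[0,0,0,27,-29.4,0,95],[0,0,0,27,-29.4,0,95],[0,0,0,27,-29.4,0,95],[0,0,0,27,-29.4,0,95],[0,0,0,27,-29.4,0,95]]}}

```text
t: 1.85
eef_pos: [365.7, -253.6, 392.4]
tcp_rot: [3.141, -0.0, 0.456]
ft_force: [1.1, 0.8, -0.3]
opening: 0.995
grip_force: 0.0
```

Call:
{"op": "jog_arm", "data": {"motion": [[0,0,0,27,-29.4,0,95],[0,0,0,27,-29.4,0,95],[0,0,0,27,-29.4,0,95],[0,0,0,27,-29.4,0,95],[0,0,0,27,-29.4,0,95],[0,0,0,27,-29.4,0,95],[0,0,0,27,-29.4,0,95],[0,0,0,27,-29.4,0,95],[0,0,0,0,0,0,95],[0,0,0,0,0,0,95]]}}

```text
t: 3.1
eef_pos: [455.8, 51.1, 392.2]
tcp_rot: [3.141, 0.0, 0.456]
ft_force: [0.4, 0.8, 0.6]
opening: 0.998
grip_force: 0.0
```

```bash
python3 - <<'E'
from h import *
im=env.read_camera("wrist"); cv2.imwrite("pics/w1.png",im["color"][...,::-1])
P=cloud(im).reshape(-1,3)
q=P[(np.hypot(P[:,0]-467,P[:,1]-89)<40)&(P[:,2]>105)&(P[:,2]<135)]
print(len(q))
if len(q): print(np.percentile(q[:,2],[50,97]),cv2.minEnclosingCircle(q[q[:,2]>np.percentile(q[:,2],97)-4][:,:2].astype(np.float32)))
print(env.recognise("wrist","tall_vial")[:2])
q=P[abs(P[:,2]-145.5)<4]; print(len(q),q.min(0) if len(q) else 0)
E
```

```text
476
[118.94703394 120.49725493] ((467.723876953125, 86.8853530883789), 15.758522987365723)
[{'location': [299.5, 166.8], 'score': 0.97}]
7427 [ 425.15326918 -313.11541669  141.50044347]
```

View pics/w1.png

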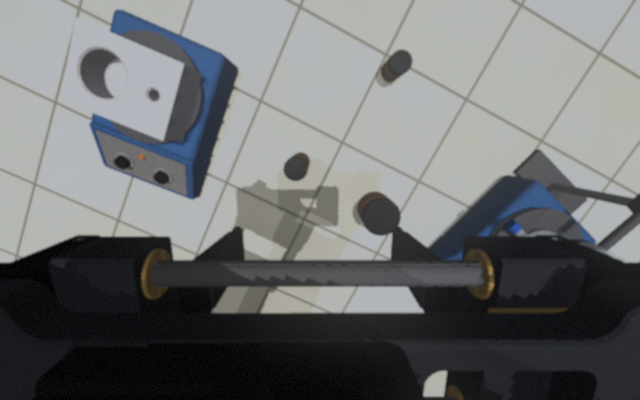

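The wrist view shows the cap at (297,166) and the bore at (103,74), and puts the vial at (467.7, 86.9). I'll use (467.3, 88) and descend with the grasp point at 93 mm.

Call:
{"op": "jog_arm", "data": {"motion": [[0,0,0,26.6,-28.1,0,95],[0,0,0,0,0,0,95],[0,0,0,0,0,0,95],[0,0,0,0,0,50,95],[0,0,0,0,0,50,95],[0,0,0,0,0,50,95],[0,0,0,0,0,40,95],[0,0,0,0,0,30,95],[0,0,0,0,0,20,95],[0,0,0,0,0,0,95]]}}

```text
t: 4.45
eef_pos: [467.1, 87.4, 151.4]
tcp_rot: [-3.141, 0.002, 0.455]
ft_force: [0.5, -0.6, -0.6]
opening: 0.999
grip_force: 0.0
```

```bash
python3 - <<'E'
from h import *
print(env.state()["eef_pos"],env.state()["ft_force"])
im=env.read_camera("side"); cv2.imwrite("pics/s2.png",cv2.resize(im["color"][120:320,200:460,::-1],None,fx=2,fy=2))
E
```

```text
[467.08698724  87.3834033  151.43367312] [ 0.4974496  -0.59777113 -0.63422528]
```

View pics/s2.png

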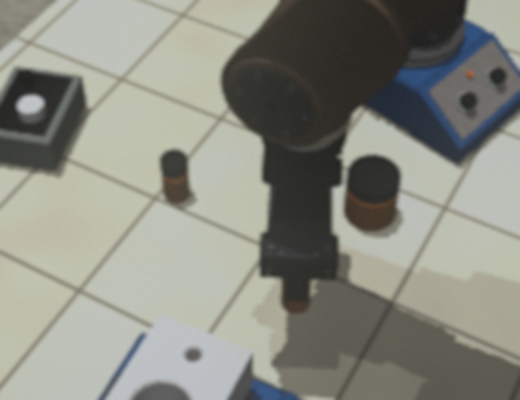

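The fingers stand around the vial, whose foot shows at (297,305), and no contact force registers. I'll close and then lift a little.

Call:
{"op": "jog_arm", "data": {"motion": [[0,0,0,0,0,0,60],[0,0,0,0,0,0,45],[0,0,0,0,0,0,36],[0,0,0,0,0,0,30],[0,0,0,0,0,0,20],[0,0,0,0,0,0,20],[0,0,0,0,0,0,20],[0,0,0,0,0,0,20]]}}

```text
t: 5.5
eef_pos: [467.5, 88.3, 152.2]
tcp_rot: [3.142, 0.0, 0.456]
ft_force: [0.1, 0.1, -0.7]
opening: 0.328
grip_force: 30.0
```

Call:
{"op": "jog_arm", "data": {"motion": [[0,0,0,0,0,-10,20],[0,0,0,0,0,-20,20],[0,0,0,0,0,-35,20],[0,0,0,0,0,-40,20],[0,0,0,0,0,-40,20],[0,0,0,0,0,-30,20],[0,0,0,0,0,0,20],[0,0,0,0,0,0,20]]}}

```text
t: 6.5
eef_pos: [467.0, 88.2, 326.7]
tcp_rot: [-3.141, 0.001, 0.456]
ft_force: [0.9, -0.2, -1.7]
opening: 0.332
grip_force: 30.0
```

Call:
{"op": "jog_arm", "data": {"motion": [[0,0,0,9,-17.7,0,20],[0,0,0,18.1,-35.4,0,20],[0,0,0,18.1,-35.4,0,20],[0,0,0,18.1,-35.4,0,20],[0,0,0,18.1,-35.4,0,20],[0,0,0,18.1,-35.4,0,20],[0,0,0,9,-17.5,0,20],[0,0,0,0,0,0,20],[0,0,0,0,0,0,20],[0,0,0,0,0,0,20]]}}

```text
t: 7.75
eef_pos: [471.7, 325.6, 327.2]
tcp_rot: [3.141, 0.0, 0.455]
ft_force: [-0.3, -0.4, -1.4]
opening: 0.335
grip_force: 30.0
```

```bash
python3 - <<'E'
from h import *
im=env.read_camera("side"); cv2.imwrite("pics/s3.png",cv2.resize(im["color"][200:400,180:440,::-1],None,fx=2.5,fy=2.5))
P=cloud(im).reshape(-1,3)
for z in range(165,250,10):
    q=P[(abs(P[:,2]-z)<5)&(np.hypot(P[:,0]-471,P[:,1]-326)<40)]
    if len(q)>8: print(z,len(q),q.mean(0).round(1),cv2.minAreaRect(q[:,:2].astype(np.float32)))
q=P[(np.hypot(P[:,0]-471,P[:,1]-326)<22)&(P[:,2]>155)]; print("lowest",np.percentile(q[:,2],[0,1,3]))
E
```

```text
175 22 [463.3 336.  178. ] ((465.546630859375, 335.4709777832031), (28.46717071533203, 9.668512344360352), 30.252239227294922)
185 63 [464.3 336.  185.2] ((466.6572265625, 335.1167297363281), (30.677913665771484, 11.964007377624512), 26.085247039794922)
195 60 [463.6 336.3 194.8] ((465.1292419433594, 335.0217590332031), (29.401456832885742, 11.33087158203125), 33.92037582397461)
205 46 [464.9 338.  204.2] ((465.82440185546875, 337.482421875), (24.504209518432617, 5.975542068481445), 26.982425689697266)
lowest [173.6207562  178.54681242 182.2214658 ]
```

View pics/s3.png

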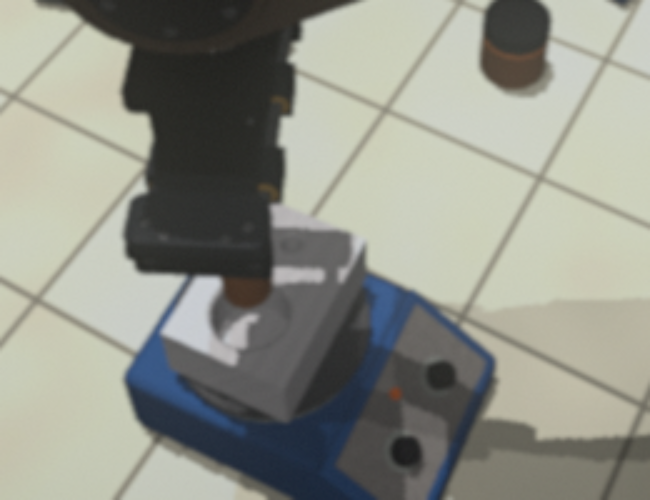

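The side view shows the vial upright with its foot at (247,300) in the crop, above the bore at (250,320). The cloud puts the axis at (470, 325) and the bore at (470.4, 328.4), so I nudge +2 mm in y and lower.

Call:
{"op": "jog_arm", "data": {"motion": [[0,0,0,0.9,-1.8,0,20],[0,0,0,0,0,10,20],[0,0,0,0,0,10,20],[0,0,0,0,0,10,20],[0,0,0,0,0,10,20],[0,0,0,0,0,10,20],[0,0,0,0,0,8,20],[0,0,0,0,0,5,20],[0,0,0,0,0,0,20],[0,0,0,0,0,0,20]]}}

```text
t: 9.05
eef_pos: [471.6, 328.6, 264.5]
tcp_rot: [3.141, -0.0, 0.456]
ft_force: [-0.4, 0.9, -1.3]
opening: 0.328
grip_force: 30.0
```

Call:
{"op": "jog_arm", "data": {"motion": [[0,0,0,0,0,2,20],[0,0,0,0,0,1,20],[0,0,0,0,0,1,20],[0,0,0,0,0,0,20],[0,0,0,0,0,0,20]]}}

```text
t: 9.68
eef_pos: [471.6, 328.6, 260.2]
tcp_rot: [3.141, -0.0, 0.456]
ft_force: [0.6, -0.4, -1.8]
opening: 0.334
grip_force: 30.0
```

Call:
{"op": "jog_arm", "data": {"motion": [[0,0,0,0,0,1,20],[0,0,0,0,0,0.5,20],[0,0,0,0,0,0,20],[0,0,0,0,0,0,20]]}}

```text
t: 10.18
eef_pos: [471.5, 328.6, 258.7]
tcp_rot: [3.142, -0.0, 0.456]
ft_force: [0.5, -0.3, -0.7]
opening: 0.333
grip_force: 30.0
```

Call:
{"op": "jog_arm", "data": {"motion": [[0,0,0,0,0,0.5,20],[0,0,0,0,0,0.5,20],[0,0,0,0,0,0,20],[0,0,0,0,0,0,20]]}}

```text
t: 10.68
eef_pos: [471.5, 328.6, 257.7]
tcp_rot: [3.142, -0.0, 0.456]
ft_force: [-0.4, -0.4, -1.0]
opening: 0.33
grip_force: 30.0
```

Call:
{"op": "jog_arm", "data": {"motion": [[0,0,0,0,0,0.5,20],[0,0,0,0,0,0,20],[0,0,0,0,0,0,20]]}}

```text
t: 11.05
eef_pos: [471.5, 328.6, 257.2]
tcp_rot: [3.141, 0.0, 0.456]
ft_force: [-0.7, 1.0, -1.0]
opening: 0.334
grip_force: 30.0
```

Call:
{"op": "jog_arm", "data": {"motion": [[0,0,0,0,0,0.5,20],[0,0,0,0,0,0,20],[0,0,0,0,0,0,20]]}}

```text
t: 11.42
eef_pos: [471.6, 328.6, 257.1]
tcp_rot: [3.142, -0.001, 0.456]
ft_force: [-1.7, -0.3, 4.8]
opening: 0.334
grip_force: 30.0
```

Contact came at TCP z 257.1, where 257.2 was expected, with +5 N upward: the vial is seated on the floor. I release it and withdraw straight up.

Call:
{"op": "jog_arm", "data": {"motion": [[0,0,0,0,0,0,34],[0,0,0,0,0,0,38],[0,0,0,0,0,0,45],[0,0,0,0,0,0,60],[0,0,0,0,0,0,80],[0,0,0,0,0,0,80],[0,0,0,0,0,0,80]]}}

```text
t: 12.3
eef_pos: [471.5, 328.6, 256.7]
tcp_rot: [3.141, 0.0, 0.456]
ft_force: [-0.3, -0.6, -0.9]
opening: 0.821
grip_force: 0.0
```

Call:
{"op": "jog_arm", "data": {"motion": [[0,0,0,0,0,-10,80],[0,0,0,0,0,-20,80],[0,0,0,0,0,-40,80],[0,0,0,0,0,-40,80],[0,0,0,0,0,-30,80],[0,0,0,30,30,0,80],[0,0,0,40,40,0,80],[0,0,0,40,40,0,80],[0,0,0,0,0,0,80],[0,0,0,0,0,0,80]]}}

```text
t: 13.55
eef_pos: [618.3, 278.3, 396.9]
tcp_rot: [-3.142, 0.0, 0.456]
ft_force: [-0.8, 0.4, -0.3]
opening: 0.836
grip_force: 0.0
```

```bash
python3 - <<'E'
from h import *
for n in("side","top"):
    im=env.read_camera(n)
    if n=="side": cv2.imwrite("pics/s4.png",im["color"][...,::-1])
    P=cloud(im).reshape(-1,3); q=P[(np.hypot(P[:,0]-471,P[:,1]-327)<35)&(P[:,2]>205)&(P[:,2]<240)]
    if len(q): t=q[q[:,2]>np.percentile(q[:,2],95)-4]; print(n,np.percentile(q[:,2],97),cv2.minEnclosingCircle(t[:,:2].astype(np.float32)))
    for k in("tall_vial","short_vial","wide_jar"):
        for r in env.recognise(n,k)[:1]: print(k,r,deproj(im,*r["location"]).round(1))
E
```

```text
side 227.4945414430564 ((470.92047119140625, 329.0628662109375), 16.18653106689453)
tall_vial {'location': [279.0, 314.0], 'score': 0.64} [460.  339.5 207.5]
short_vial {'location': [287.9, 208.9], 'score': 0.8} [647.2  35.3  46.1]
wide_jar {'location': [381.9, 213.4], 'score': 0.71} [452.9 -41.2  62.3]
top 211.67395478781913 ((476.655517578125, 312.30224609375), 4.024165153503418)
tall_vial {'location': [181.7, 237.4], 'score': 0.75} [471.9 309.7 165.3]
short_vial {'location': [324.1, 153.5], 'score': 0.53} [660.5  20.2  59.8]
wide_jar {'location': [359.2, 247.3], 'score': 0.67} [446.5 -56.2  66.4]
```

View pics/s4.png

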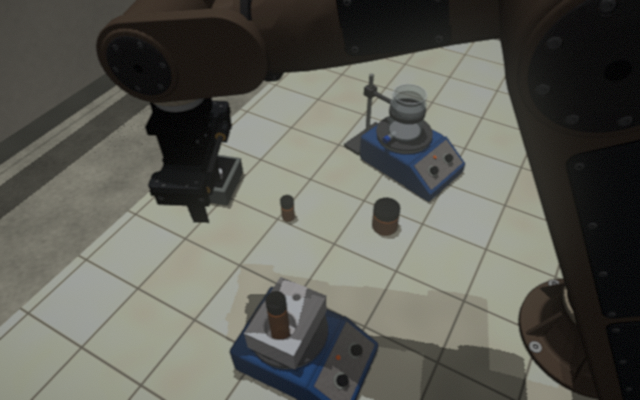

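The vial stands upright in the bore at (278,315), its top at about 226 mm (105 + 120). The short vial at (288,208) and the jar at (385,216) have not moved, and the arm is clear.

```bash
python3 -c "
from cell import env
print(env.job_done())"
```

```text
the job is handed in; nothing more can be done
None
```

The tall vial stands upright on the floor of the wide bore, lowered to contact before release; the short vial and the wide jar were not moved, and the job was handed in at about 14 s of the 42 s allowed.

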